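# Lock the spice tray with its tapered pin

## Task

The spring in the caddy holds the spice tray a few millimetres short of home, so the hole in the tray's brass tongue is out of line with the hole in the bracket above it. Take the red-handled tapered pin out of its wooden stand, work it down through both holes so that it draws the tray into line, and push it fully home with its collar down on the bracket, then let go. Feel your way and press gently, so that the pin never bears on the caddy with more than 28 N, and leave the cup, glass and yoghurt pot where they are.

Things in the scene. Friction and masses are not known exactly. Their poses are not given: they have to be found in the camera images.
- pin_grip (a point): middle of the pin's red handle, the place to grip: handle is an upright cylinder 22 mm across and 44 mm tall (from 22 mm below to 22 mm above this point). Under it is a steel collar 28 mm across and 5 mm thick, whose underside is 27 mm below this point. z axis runs along the pin, up when it stands in its stand. The pin weighs 0.1 kg
- pin_collar (a point): centre of the underside of the pin's collar, 27 mm below pin_grip; below it the steel shank is straight, 16 mm across, for 22 mm, then tapers over 32 mm to a blunt tip 7.8 mm across
- pin_tip (a point): blunt lower end of the pin, 54 mm below the underside of the collar (81 mm below pin_grip)
- pin: the whole loose pin, 103 mm long; its origin is at pin_collar. Its contact force on the caddy counts the sideways squeeze by the spring too, about 8 to 11 N once seated, so little more than 10 N of push is to spare; the collar meets the bracket as a stiff stop
- stand_hole (a point): centre of the mouth of the 20 mm hole in the top of the fixed wooden stand (62 x 62 x 60 mm), in which the pin stands upright at the start, collar resting on the top
- rack: spice caddy fixed on feet, base 3 to 18 mm above the worktop: grey base plate 84 x 285 mm; at its +y end an aluminium bracket with a top plate 74 x 56 mm, 8 mm thick. Origin: underside of the base plate, straight under the bracket hole; z up, y along the slide, away from the jars. Three loose spice jars (45 mm across, tops 118 mm above the origin) stand in the tray on the -y side, the nearest 100 mm from the hole
- bracket_hole (a point): centre of the upper mouth of the bracket hole (17 mm across, vertical, through the 8 mm plate), 66 mm above the rack's origin. 3 mm below the plate is the tray's tongue. Below the tongue is 40 mm of free space, so the seated pin's tip does not touch the base
- tray_hole (a point): centre of the upper mouth of the hole (17 mm across, vertical) in the tray's 9 mm thick brass tongue, 55 mm above the rack's origin, under the bracket plate; moves with the tray along the rack's y axis
- tray (a joint): slide of the tray in m: 0 when tray hole and bracket hole are exactly in line, positive when the tray stands off towards the rack's -y. A spring (500 N/m, slack near 8 mm) and a little friction hold it 6.5 to 9.5 mm off at the start; about 5 N along the slide brings it to 0, and it springs back when let go
- espresso_cup_mid (a point): bystander: white espresso cup with stripes, 60 mm across, 49 mm tall; point half-way up
- shot_glass_mid (a point): bystander: clear shot glass 49 mm across, 61 mm tall; point half-way up
- yoghurt_pot_mid (a point): bystander: white-blue yoghurt pot 72 mm across, 72 mm tall; point half-way up
Mind the look-alikes: they are no part of the job. Of the things like the pin, leave any that is blue or orange; of the rest the smaller one is meant.

How it is judged:
On the way, in this order (a step that is already met when the one before it is completed fails the run):
1. the pin is lifted clear out of its stand (z of pin_tip in the frame of stand_hole above 0.005 m), for 0.1 s.
2. the pin's tip has passed through the bracket and into the tray's hole (z of pin_tip in the frame of tray_hole below -0.004 m and horizontal distance between pin_tip and bracket_hole below 0.012 m), for 0.05 s.
At the end, for the whole second after the job is handed in: The pin stands released and at rest through both holes, upright within 0.08 rad, its collar within 2 mm of the bracket's top and 3 mm of the hole's centre, its tip below the tongue and within 5 mm of its hole's axis; the tray is within 2.5 mm of home (z of pin_collar in the frame of bracket_hole below 0.002 m and horizontal distance between pin_collar and bracket_hole below 0.003 m and horizontal distance between pin_tip and tray_hole below 0.005 m and z of pin_tip in the frame of tray_hole below -0.03 m and value of joint tray between -0.0025 and 0.0025 m and angle between pin_grip's own z axis and vertical below 0.08 rad and linear speed of pin below 0.01 m/s and contact force between the fingers and pin below 0.1 N); the robot touches nothing.
It fails at once if the pin is pressed against the caddy with more than 28 N (contact force between pin and rack above 28 N).
It fails at once if the robot pushes the caddy itself with more than 15 N (contact force between the arm and rack above 15 N).
It fails at once if the cup is moved more than 30 mm or tipped (distance of espresso_cup_mid from where it was at the start of the episode above 0.03 m or angle between espresso_cup_mid's own z axis and vertical above 0.4 rad).
It fails at once if the glass is moved more than 30 mm or tipped (distance of shot_glass_mid from where it was at the start of the episode above 0.03 m or angle between shot_glass_mid's own z axis and vertical above 0.4 rad).
It fails at once if the yoghurt pot is moved more than 30 mm or tipped (distance of yoghurt_pot_mid from where it was at the start of the episode above 0.03 m or angle between yoghurt_pot_mid's own z axis and vertical above 0.4 rad).
It also fails if it takes over 72 s, if anything falls off the work surface, if the arm or the gripper's body presses on something with over 40 N, if the wrist force passes 120 N, or if a joint passes its speed limit or range.

## Robot

A 6-joint arm with a two-finger parallel gripper is mounted at the origin on a cart in front of the work surface, level with it; the furniture and walls round the work are solid. World frame = base frame: x ahead of the robot, y to its left, z up, the work surface at z = 0. Lengths are in m, angles in rad, forces in N, time in s.
With the tool pointing down it reaches from about 0.4 to 0.925 m from the base axis. Payload 3.4 kg.
Tool frame: the origin (TCP) lies at the centre of the arm's flange, where the gripper is bolted on; the fingertips stand 173 mm ahead of it and the grasp point (between the pads) lies 155 mm ahead of it (r.grip_depth is the distance from the TCP to the grasp point, in m); z points along the fingers, y is the line along which they close (so a half turn about z gives the same grasp; the last joint's range is limited). The gripper opens to 85 mm and grips with 20 to 120 N. Pads are 22 mm wide; open, the fingers measure 114 mm over their backs; the gripper's body (76 mm by 85 mm) begins 54 mm behind the grasp point. The pads swing forward as they close: fully open they stand 13 mm farther back than shut.
Start: joints at [-1.218, 0.307, 1.506, -0, 1.328, -0.073], TCP at [0.238, -0.523, 0.405] pointing down, gripper open.
Joint ranges: [-3.12, 3.12], [-1.05, 2.28], [0.14, 2.33], [-1.42, 4.57], [0.1, 2.73], [-2.68, 2.68]. Speed limits (rad/s): [2.57, 2.57, 3.14, 3.14, 3.14, 3.14].

## Interface

Orientations are given as a rotation vector (axis times angle).
In Python, from plant import r gives the robot as it stands. The module is installed in compiled form; this text tells all that it offers.
- The arm moves only by the tool jog_arm, never from a script. Its arguments are lists of equal length, an entry for each row: "twist": the turn, a rotation vector about the tool's x, y, z in rad, a list of three; "offset": the shift along the tool's x, y, z in m, a list of three; "grip": the closure, from -1 (fully open) to 1 (shut), so that 0 is half open. A call has 1 to 8 rows; each row shifts and turns the commanded pose from where the row before left it, along the tool's axes as they then stand; what a row does not reach is not made up. A row lasts 1/10 s, in which the tool goes at most 50 mm and 8.59 degrees, less where a joint would pass 70% of its speed; a pose out of reach is approached as far as the arm can. A call is refused whole if a number of a shift passes 0.05 or a number of a turn 0.15, either way. A call with a gripper value outside its range is refused whole. The fingers move at their own pace and stop on an object; "newtons" is the grip in N (left out, the last holds). Time passes only in rows, so rows that do not move let the fingers close. It gives the time, the measured TCP pose, the force, the opening and the grip force at its end, in the units of the state.
- r.sense(): the state, without advancing time (a new reading comes with each control period).
- r.get_image(name): name is "side" or "top" or "wrist"; returns a dict with "pixels" (480x640x3 uint8, red, green, blue), "range_z" (480x640 float32, m along the optical axis (not along the pixel's ray), 0 where there is no reading), "vertical_fov" (degrees; the focal length in pixels is half the picture's height over the tangent of half this angle, whatever the lens; pixels are square), "cx", "cy" (the principal point, pixels), "xyz" and "rotation" of the camera in the world. Camera axes: x right, y up, looking along -z (the intrinsics and any distortion apply to the point x, -y, -z); pixel columns grow to the right and rows downward; lengths in m; the calibration is good to about 2 mm. A picture is of the moment at which its call begins.
- r.job_done(): hands the job in; it is judged then, once.
The state is a dict: "clock": time; "joints": joint angles; "qd": joint speeds; "joint_torque": joint torques, N m; "position": TCP position; "tool_rot": TCP orientation; "wrist_force": force on the tool from outside, world axes, zero at the start; "ft_torque": the same for the moment, N m; "width": finger opening in m; "finger_force": force on a finger pad.
Only numpy, scipy, OpenCV 4.12 (cv2) and the standard library are available. Lean on these libraries where they do the work, as an engineer would, in place of code of your own. Each camera call takes 0.05 s, during which the arm holds its last target. There are 200 camera calls.

## Working session

There is one attempt and no reset: what is moved stays moved. The work goes in short steps, Python scripts to look and compute and a tool call to move; the robot and the scene stay as the last step left them, time stands still between calls to the robot, and variables do not carry over. Pictures are saved under pics/ and viewed, at most 10 in all, crops included, and the job is handed in when it is done.

Besides the shell and the picture viewer there is one more tool, called after "Emit:" as name(argument=value, ...) on one line, values as JSON. jog_arm: Moves the arm, as the interface text tells. Its arguments: {"type":"object","properties":{"twist":{"type":"array","items":{"type":"array","items":{"type":"number"}}},"offset":{"type":"array","items":{"type":"array","items":{"type":"number"}}},"grip":{"type":"array","items":{"type":"number"}},"newtons":{"type":"number"}},"required":["twist","offset","grip"]}

```bash
mkdir -p pics
cat > h.py <<'E'
import numpy as np, cv2
from plant import r
def cam(n):
    i=r.get_image(n); i['f']=240/np.tan(np.radians(i['vertical_fov'])/2)
    i['R']=np.array(i['rotation']); i['t']=np.array(i['xyz']); return i
def save(i,fn): cv2.imwrite('pics/'+fn,i['pixels'][:,:,::-1])
def cloud(i):
    v,u=np.mgrid[0:480,0:640]; z=i['range_z']
    p=np.stack([(u-i['cx'])/i['f']*z,-(v-i['cy'])/i['f']*z,-z],-1)
    return p@i['R'].T+i['t']
def ray(i,u,v,h):
    d=i['R']@np.array([(u-i['cx'])/i['f'],-(v-i['cy'])/i['f'],-1]); return i['t']+d*(h-i['t'][2])/d[2]
E
python3 - <<'E'
from h import *
a=[cam(n) for n in('side','top')]
for n,i in zip(('side','top'),a): save(i,n+'0.png'); print(n,i['t'],i['R'].round(3).tolist(),i['vertical_fov'],i['cx'],i['cy'],[k for k in i])
print(r.sense())
E
```

```text
side [0.05011542 0.53868329 0.59987806] [0.326, -1.313, -2.3] 53.60141729640823 318.63258022048984 234.68780962742704 ['pixels', 'range_z', 'vertical_fov', 'cx', 'cy', 'xyz', 'rotation', 'f', 'R', 't']
top [ 0.33124172 -0.22306417  1.05401062] [0.144, -0.13, -1.562] 47.69842839287472 324.4202030897427 243.14559833833349 ['pixels', 'range_z', 'vertical_fov', 'cx', 'cy', 'xyz', 'rotation', 'f', 'R', 't']
{'clock': 0.1, 'joints': array([-1.21750544e+00,  3.07463679e-01,  1.50749984e+00,  1.38568989e-05,
        1.32842527e+00, -7.34913299e-02]), 'qd': array([-0.00010467, -0.00083996, -0.00255281,  0.00089846, -0.00078116,
       -0.00045303]), 'joint_torque': array([ 7.71135474e-04, -4.58528852e+01, -2.52607334e+01, -2.47789296e-05,
        5.48690994e-03,  8.36892582e-06]), 'position': array([ 0.23789786, -0.52314762,  0.40390884]), 'tool_rot': array([-3.06859726e+00, -6.64929552e-01,  3.72291934e-04]), 'wrist_force': array([ 0.55230972, -0.42997298, -0.49627833]), 'ft_torque': array([ 0.07203406,  0.01487608, -0.0334147 ]), 'finger_force': 0.0, 'width': 0.08519823319216481}
```

Rotation is a rotation vector; fix that, and view.

```bash
sed -i "s/i\['R'\]=np.array(i\['rotation'\])/i['R']=cv2.Rodrigues(np.array(i['rotation'],float))[0]/" h.py
```

```text
(no output)
```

View pics/top0.png

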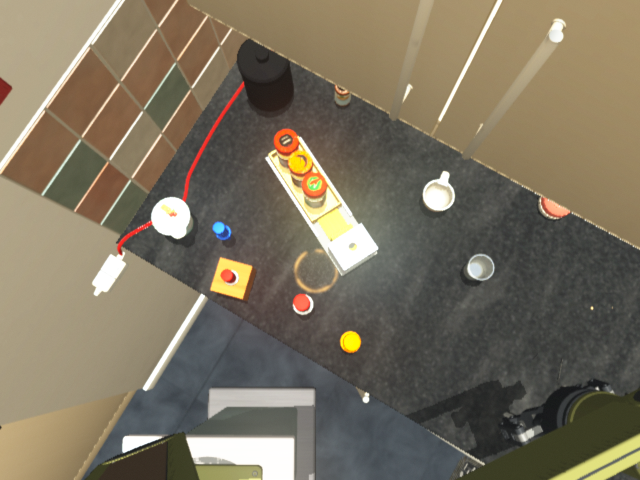

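View pics/side0.png

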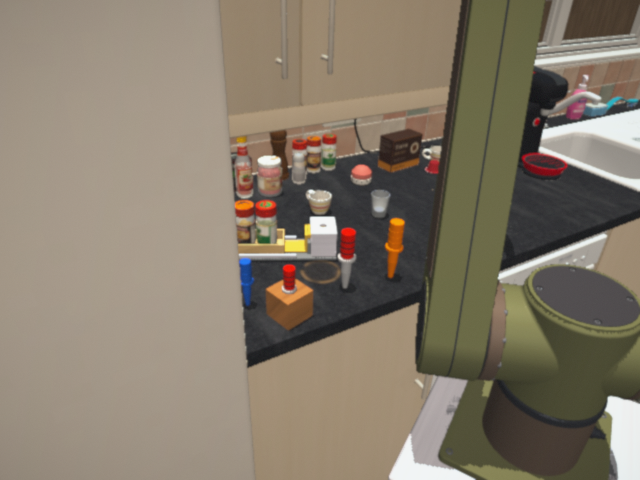

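In the top view there are four pin-like things: one blue at (222,231), one orange at (350,342), one large red loose at (303,304), and one smaller red in the wooden stand at (229,276). The last one fits, being red, smaller and in the stand. The bracket is at (352,248). The cup is at (438,195), the glass at (479,268) and the pot at (172,218). I'll confirm in an enlarged crop and measure.

Run:
```python
from h import *
i=cam('top'); P=cloud(i); im=i['pixels']
c=im[190:330,190:390]; cv2.imwrite('pics/crop1.png',cv2.resize(c[:,:,::-1],(800,560),interpolation=cv2.INTER_CUBIC))
hsv=cv2.cvtColor(im,cv2.COLOR_RGB2HSV)
m=((hsv[...,0]<6)|(hsv[...,0]>174))&(hsv[...,1]>180)&(hsv[...,2]>80)
n,l,s,ce=cv2.connectedComponentsWithStats(m.astype(np.uint8))
for k in range(1,n):
    if s[k,4]>30:
        q=P[l==k]; q=q[np.isfinite(q).all(1)]; h=np.percentile(q[:,2],90); t=q[q[:,2]>h-.006]
        print(s[k],ce[k].round(1),'topz',h.round(4),t.mean(0).round(4), (t.max(0)-t.min(0)).round(3))
# bracket top
z=P[...,2]; sub=(z>.074)&(z<.094); sub[:, :310]=0; sub[:, 390:]=0; sub[:215]=0; sub[280:]=0
q=P[sub]; print('bracket',len(q),q.mean(0),np.median(q[:,2])); rc=cv2.minAreaRect(q[:,:2].astype(np.float32)*1000);print(rc)
# stand top
sub=(z>.05)&(z<.068);sub[:, :205]=0; sub[:,260:]=0; sub[:255]=0; sub[305:]=0
q=P[sub]; print('stand',len(q),np.median(q[:,2]),cv2.minAreaRect(q[:,:2].astype(np.float32)*1000))
```

```text
[  0  79  11  23 128] [ 3.4 89. ] topz 0.5001 [0.5987 0.1306 0.5105] [0.278 0.365 0.56 ]
[183  82  61 119 417] [209.  139.7] topz 0.0077 [0.7272 0.0229 0.0055] [0.253 0.113 0.01 ]
[275 143  24  12  50] [286.5 150.4] topz 0.1215 [ 0.6559 -0.1491  0.1493] [0.345 0.099 0.938]
[118 222  34  32 149] [130.8 235.7] topz 0.0084 [0.5318 0.1661 0.006 ] [0.053 0.063 0.008]
[221 270  13  12  74] [227.1 275.6] topz 0.1095 [ 0.4351 -0.0509  0.1518] [0.118 0.189 0.95 ]
bracket 9 [ 0.5036156  -0.26532211  0.07482854] 0.07494749539485279
((504.1007080078125, -265.94097900390625), (64.71034240722656, 33.34284973144531), 86.59054565429688)
stand 981 0.058761094207972375 ((440.34490966796875, -42.10704803466797), (63.0934944152832, 61.90154266357422), 74.8513412475586)
```

View pics/crop1.png

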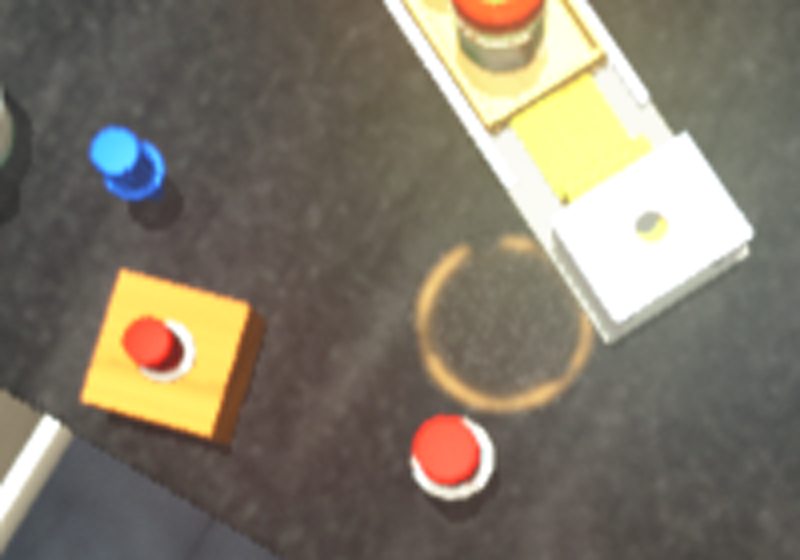

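Run:
```python
from h import *
i=cam('top'); f=lambda u,v,h: ray(i,(u+.5)/4+189.5,(v+.5)/4+189.5,h).round(4)
for n,a in dict(hole=(651,226,.069),c1=(686,135,.069),c2=(752,232,.069),c3=(553,225,.069),c4=(608,322,.069),collar=(166,350,.065),handletop=(148,338,.109)).items(): print(n,f(*a))
P=cloud(i)
# rack base direction: from light base edges, pixels in top
z=P[...,2]; im=i['pixels']
p=[ray(i,268,155,.018),ray(i,343,272,.018)]; d=p[1]-p[0]; print('edge',p,np.degrees(np.arctan2(d[1],d[0])))
q=P[(z>.055)&(z<.085)&(abs(P[...,0]-.5)<.08)&(abs(P[...,1]+.26)<.08)]; print(len(q),cv2.minAreaRect((q[:,:2]*1000).astype(np.float32)))
print(np.median(z[240:252,345:350]), cloud(i)[246,352])
s=r.sense(); print(s['clock'],cv2.Rodrigues(s['tool_rot'])[0].round(3))
```

```text
hole [ 0.4992 -0.2654  0.069 ]
c1 [ 0.542  -0.2818  0.069 ]
c2 [ 0.4966 -0.3118  0.069 ]
c3 [ 0.4995 -0.2204  0.069 ]
c4 [ 0.4547 -0.2457  0.069 ]
collar [ 0.4413 -0.0433  0.065 ]
handletop [ 0.4417 -0.0432  0.109 ]
edge [array([ 0.69175235, -0.09987451,  0.018     ]), array([ 0.4574384 , -0.24947136,  0.018     ])] -147.4439585038668
1367 ((532.2130737304688, -243.7927703857422), (137.08204650878906, 74.61209869384766), 32.817283630371094)
0.06907769777163669 [ 0.51012127 -0.26739844  0.00633525]
0.2 [[ 0.91   0.414 -0.   ]
 [ 0.414 -0.91   0.001]
 [ 0.    -0.001 -1.   ]]
```

The crop confirms it: the small red pin with its white collar is in the stand (crop 150,340), and the loose red one (450,450) is larger. First I'll turn the tool so it closes along the slide, then go above the hole.

Emit:
jog_arm(twist=[[0,0,-0.14],[0,0,-0.145],[0,0,-0.145],[0,0,-0.145],[0,0,-0.145],[0,0,-0.145],[0,0,-0.145],[0,0,-0.145]], offset=[[0,0,0],[0,0,0],[0,0,0],[0,0,0],[0,0,0],[0,0,0],[0,0,0],[0,0,0]], grip=[-1,-1,-1,-1,-1,-1,-1,-1])

```text
clock: 1.0
position: [0.238, -0.5233, 0.4044]
tool_rot: [-2.202, -2.24, -0.0]
wrist_force: [0.5, -0.3, 0.1]
width: 0.0855
finger_force: 0.0
```

Emit:
jog_arm(twist=[[0,0,-0.14],[0,0,-0.14],[0,0,-0.14],[0,0,-0.139],[0,0,0],[0,0,0]], offset=[[0,0,0],[0,0,0],[0,0,0],[0,0,0],[0,0,0],[0,0,0]], grip=[-1,-1,-1,-1,-1,-1])

```text
clock: 1.6
position: [0.238, -0.5234, 0.4045]
tool_rot: [-1.512, -2.754, -0.0]
wrist_force: [-0.6, 0.5, -0.4]
width: 0.0854
finger_force: 0.0
```

Emit:
jog_arm(twist=[[0,0,0],[0,0,0],[0,0,0],[0,0,0],[0,0,0],[0,0,0],[0,0,0],[0,0,0]], offset=[[0.009,0.04,0],[0.009,0.04,0],[0.009,0.04,0],[0.009,0.04,0],[0.009,0.04,0],[0.009,0.04,0],[0.009,0.04,0],[0.009,0.04,0]], grip=[-1,-1,-1,-1,-1,-1,-1,-1])

```text
clock: 2.4
position: [0.4695, -0.2888, 0.4048]
tool_rot: [1.511, 2.754, -0.0]
wrist_force: [0.4, -0.8, 0.8]
width: 0.0855
finger_force: 0.0
```

Emit:
jog_arm(twist=[[0,0,0],[0,0,0],[0,0,0]], offset=[[0.004,0.039,0],[0,0,0],[0,0,0]], grip=[-1,-1,-1])

```text
clock: 2.7
position: [0.4998, -0.265, 0.4045]
tool_rot: [-1.506, -2.756, 0.001]
wrist_force: [0.2, -0.2, 0.1]
width: 0.0856
finger_force: 0.0
```

Run:
```python
from h import *
i=cam('wrist'); save(i,'w1.png'); print(i['t'],i['R'].round(3).tolist(),i['f'],i['cx'],i['cy'],r.sense()['position'])
d=i['R'].T@(np.array([.4992,-.2654,.069])-i['t']); print('hole at',i['cx']+i['f']*d[0]/-d[2],i['cy']+i['f']*d[1]/d[2])
```

```text
[ 0.45610397 -0.19653281  0.37383554] [[0.841, -0.514, -0.169], [0.541, 0.798, 0.265], [-0.001, -0.314, 0.949]] 367.7196729280047 318.3220654754894 235.20032108006467 [ 0.49912039 -0.26560665  0.40448144]
hole at 317.4341622688174 213.4848172180166
```

View pics/w1.png

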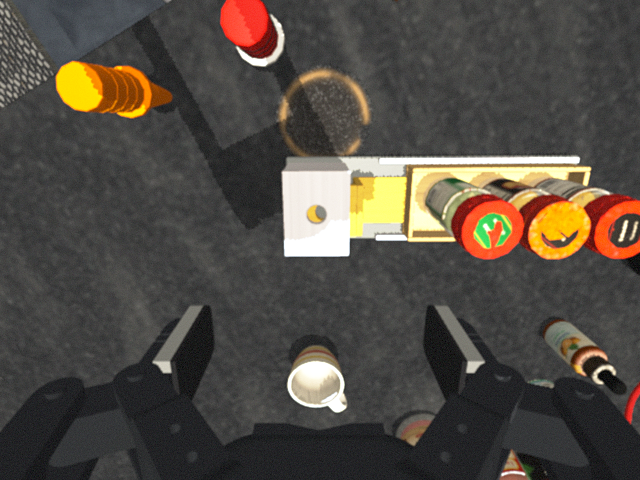

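The hole is at wrist pixel (317,214), matching the top-view estimate, and the rack lies parallel to the tool's closing direction. I'll refine the hole centre and yaw here.

Run:
```python
from h import *
i=cam('wrist'); im=i['pixels']; P=cloud(i)
hsv=cv2.cvtColor(im,cv2.COLOR_RGB2HSV)
plate=((abs(P[...,2]-.069)<.006)&(hsv[...,1]<60)).astype(np.uint8); plate[:150]=0;plate[265:]=0;plate[:,:270]=0;plate[:,365:]=0
q=P[plate>0]; print('plate',len(q),cv2.minAreaRect((q[:,:2]*1000).astype(np.float32)),np.median(q[:,2]))
w=im[195:232,298:340]; g=hsv[...,2].astype(int)
b=cv2.resize(w[:,:,::-1],None,fx=14,fy=14,interpolation=cv2.INTER_NEAREST); cv2.imwrite('pics/hole.png',b)
# ray-based plate corners
m=((hsv[...,1]<40)&(hsv[...,2]>120)).astype(np.uint8); m[:150]=0;m[262:]=0;m[:,:270]=0;m[:,365:]=0
h=np.zeros_like(m); h[200:228,302:334]=1
hm=(1-m)*h; n,l,s,ce=cv2.connectedComponentsWithStats(hm)
for k in range(1,n):
    if s[k,4]>20:
        c=max(cv2.findContours((l==k).astype(np.uint8),0,1)[0],key=cv2.contourArea); e=cv2.minEnclosingCircle(c); print(s[k],ce[k],e,ray(i,*e[0],.069),ray(i,s[k,0]-.5,ce[k][1],.069),ray(i,s[k,0]+s[k,2]-.5,ce[k][1],.069),ray(i,ce[k][0],s[k,1]-.5,.069),ray(i,ce[k][0],s[k,1]+s[k,3]-.5,.069))
```

```text
plate 5377 ((498.7554626464844, -266.5260009765625), (56.08506393432617, 74.68794250488281), 33.07668685913086) 0.07136083769869539
[307 204  19  19 195] [314.62564103 214.31282051] ((316.4705810546875, 213.58824157714844), 9.602943420410156) [ 0.4977808  -0.26655149  0.069     ] [ 0.49093504 -0.27170832  0.069     ] [ 0.50463854 -0.26291176  0.069     ] [ 0.49169675 -0.25994257  0.069     ] [ 0.50072176 -0.27410871  0.069     ]
```

View pics/hole.png

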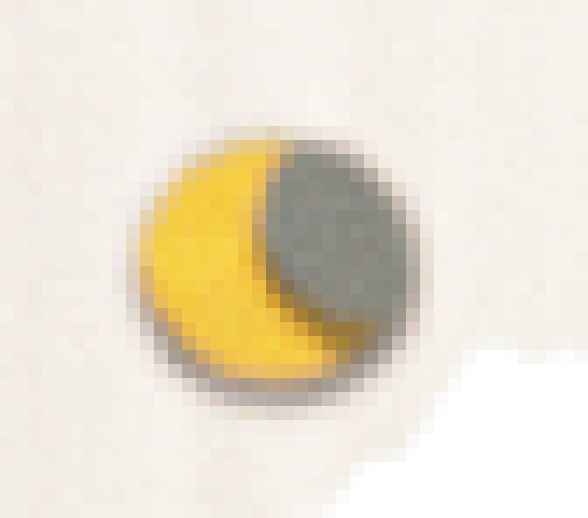

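Hole centre is about (0.499, −0.266), and the tray stands off about 7.5 mm by the crescent. Now to above the pin.

Emit:
jog_arm(twist=[[0,0,0],[0,0,0],[0,0,0],[0,0,0],[0,0,0],[0,0,0],[0,0,0],[0,0,0]], offset=[[0.0364,0.0118,0],[0.0364,0.0118,0],[0.0364,0.0118,0],[0.0364,0.0118,0],[0.0364,0.0118,0],[0.0364,0.0118,0.03],[0,0,0],[0,0,0]], grip=[-1,-1,-1,-1,-1,-1,-1,-1])

```text
clock: 3.6
position: [0.44, -0.0438, 0.3744]
tool_rot: [-1.507, -2.755, 0.001]
wrist_force: [0.8, 0.3, 0.3]
width: 0.0856
finger_force: 0.0
```

Run:
```python
from h import *
i=cam('wrist'); save(i,'w2.png'); im=i['pixels']; P=cloud(i); s=r.sense()
hsv=cv2.cvtColor(im,cv2.COLOR_RGB2HSV)
m=(((hsv[...,0]<8)|(hsv[...,0]>172))&(hsv[...,1]>170)&(hsv[...,2]>60)).astype(np.uint8)
n,l,st,ce=cv2.connectedComponentsWithStats(m)
for k in range(1,n):
    if st[k,4]>150:
        q=P[l==k]; h=np.percentile(q[:,2],80); t=q[abs(q[:,2]-h)<.004]; print(st[k],ce[k].round(1),h.round(4),t.mean(0).round(4),((t.max(0)+t.min(0))/2).round(4),(t.max(0)-t.min(0)).round(4))
print(s['position'],s['clock'])
z=P[...,2]; q=P[(abs(z-.06)<.005)&(abs(P[...,0]-.44)<.06)&(abs(P[...,1]+.043)<.06)]; print('stand',len(q),np.median(q[:,2]),cv2.minAreaRect((q[:,:2]*1000).astype(np.float32)))
```

```text
[ 520    0   37  128 1284] [544.   54.5] 0.0078 [0.5351 0.1599 0.0068] [0.534  0.1549 0.0077] [0.0602 0.0765 0.0078]
[ 305  210   31   44 1045] [320.2 232.3] 0.1095 [ 0.4402 -0.0418  0.109 ] [ 0.4403 -0.0422  0.1083] [0.0205 0.0207 0.0055]
[ 546  217   86  196 1541] [594.2 308.6] 0.0074 [0.7418 0.0161 0.0065] [0.7519 0.0055 0.0063] [0.2422 0.1215 0.0057]
[499 457  25  23 281] [511.5 470.2] 0.1222 [ 0.6777 -0.1248  0.1213] [ 0.6801 -0.1271  0.1211] [0.0214 0.0106 0.0058]
[ 0.4409667  -0.04447635  0.37505445] 3.65
stand 4591 0.06021250860285221 ((441.1322021484375, -42.86947250366211), (62.38005828857422, 62.56391906738281), 75.18329620361328)
```

View pics/w2.png

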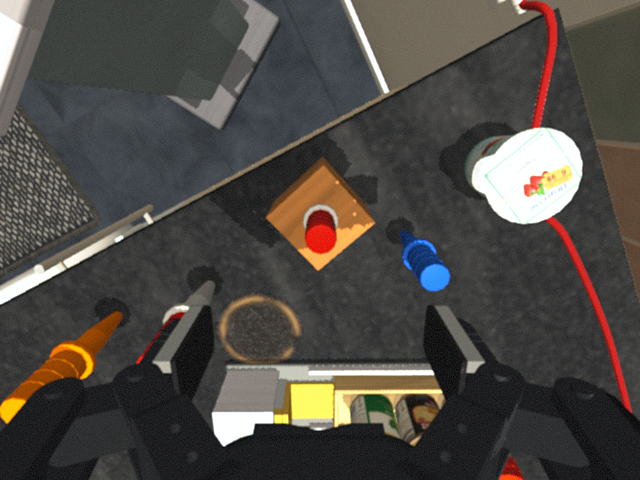

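The red pin is at (320,232) in its stand with the blue pin at (430,270), clear of the fingers if they are part closed. Descend and grip.

Emit:
jog_arm(twist=[[0,0,0],[0,0,0],[0,0,0],[0,0,0],[0,0,0],[0,0,0],[0,0,0],[0,0,0]], offset=[[0.002,0.001,0],[0,0,0.02],[0,0,0.03],[0,0,0.03],[0,0,0.03],[0,0,0.0225],[0,0,0],[0,0,0]], grip=[-0.3,-0.3,-0.3,-0.3,-0.3,-0.3,-0.3,-0.3])

```text
clock: 4.45
position: [0.4415, -0.0423, 0.2425]
tool_rot: [1.509, 2.755, 0.0]
wrist_force: [-0.2, 0.2, 0.2]
width: 0.0558
finger_force: 0.0
```

Emit:
jog_arm(twist=[[0,0,0],[0,0,0],[0,0,0],[0,0,0],[0,0,0],[0,0,0],[0,0,0],[0,0,0]], offset=[[0,0,0],[0,0,0],[0,0,0],[0,0,0],[0,0,0],[0,0,0],[0,0,0],[0,0,0]], grip=[1,1,1,1,1,1,1,1], newtons=50)

```text
clock: 5.25
position: [0.4414, -0.0416, 0.2436]
tool_rot: [1.505, 2.754, 0.001]
wrist_force: [-0.1, -1.6, 6.0]
width: 0.0208
finger_force: 48.6
```

Emit:
jog_arm(twist=[[0,0,0],[0,0,0],[0,0,0],[0,0,0],[0,0,0],[0,0,0],[0,0,0],[0,0,0]], offset=[[0,0,-0.005],[0,0,-0.015],[0,0,-0.02],[0,0,-0.03],[0,0,-0.03],[0,0,0],[0,0,0],[0,0,0]], grip=[1,1,1,1,1,1,1,1])

```text
clock: 6.05
position: [0.4399, -0.0412, 0.3414]
tool_rot: [-1.506, -2.755, 0.001]
wrist_force: [0.3, -0.7, -1.4]
width: 0.0206
finger_force: 49.0
```

Run:
```python
from h import *
i=cam('wrist'); save(i,'w3.png'); im=i['pixels']; s=r.sense(); print(s)
R=cv2.Rodrigues(s['tool_rot'])[0]; p=s['position']
for d in (.155,.177,.182,.204,.236):
    X=p+R@[0,0,d]; c=i['R'].T@(X-i['t']); print(d,X.round(4),i['cx']+i['f']*c[0]/-c[2],i['cy']+i['f']*c[1]/c[2])
```

```text
{'clock': 6.1, 'joints': array([-1.89125546e-01,  1.87675908e-01,  1.86080998e+00,  5.98387622e-05,
        1.09596417e+00, -7.59179710e-01]), 'qd': array([-0.00096233,  0.00678334, -0.0018042 , -0.00111928,  0.00168013,
        0.00061638]), 'joint_torque': array([ 1.38084110e-02, -3.50476849e+01, -2.19947827e+01,  8.14989908e-04,
       -1.54979713e-02, -2.83011349e-05]), 'position': array([ 0.43991264, -0.04122824,  0.34104957]), 'tool_rot': array([-1.50590758e+00, -2.75402601e+00,  1.29389980e-03]), 'wrist_force': array([ 0.66944102,  0.66776517, -0.54839479]), 'ft_torque': array([-0.05063223,  0.01707808,  0.00282758]), 'finger_force': 48.961313366889954, 'width': 0.020594541125510325}
0.155 [ 0.4395 -0.0411  0.1861] 317.3279182526893 332.00621655834857
0.177 [ 0.4394 -0.0411  0.1641] 317.43448979409146 304.2695412586666
0.182 [ 0.4394 -0.0411  0.1591] 317.45504665723365 298.9193414712588
0.204 [ 0.4393 -0.0411  0.1371] 317.53331566914494 278.5487796791626
0.236 [ 0.4393 -0.0411  0.1051] 317.62071828124385 255.80107574026852
```

View pics/w3.png

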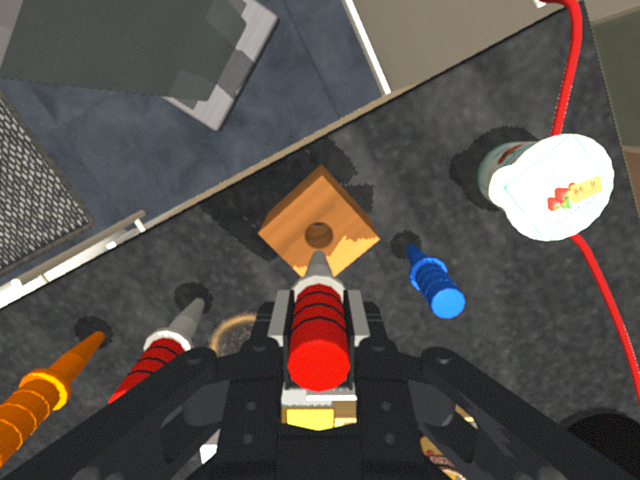

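The pin is held straight in line with the tool, with its tip at (317,255) exactly where predicted. The plan is to enter with the pin tilted about 0.12 rad, tip leaning to the tray's side, so the tip clears the tongue's edge. I'll move above the hole and tilt.

Emit:
jog_arm(twist=[[0,0,0],[0,0,0],[0,0,0],[0,0,0],[0,0,0],[0,0,0],[0,0,0],[0,0,0]], offset=[[-0.01,-0.004,0],[-0.03,-0.013,0],[-0.04,-0.017,0],[-0.04,-0.017,0],[-0.04,-0.018,0],[-0.035,-0.016,0],[-0.02,-0.008,0],[-0.006,-0.0024,0]], grip=[1,1,1,1,1,1,1,1])

```text
clock: 6.9
position: [0.4799, -0.2817, 0.3412]
tool_rot: [-1.511, -2.754, 0.0]
wrist_force: [-0.4, 0.6, -0.7]
width: 0.021
finger_force: 49.0
```

Emit:
jog_arm(twist=[[-0.06,0,0],[-0.06,0,0],[0,0,0],[0,0,0],[0,0,0]], offset=[[0,0,0],[0,0,0],[0,-0.002,0.02],[0,0,0],[0,0,0]], grip=[1,1,1,1,1])

```text
clock: 7.4
position: [0.4796, -0.2776, 0.3216]
tool_rot: [1.478, 2.705, 0.163]
wrist_force: [-0.5, -0.0, -0.8]
width: 0.0207
finger_force: 49.0
```

```bash
cat > tip.py <<'E'
from h import *
def rep(d=.237):
    s=r.sense(); R=cv2.Rodrigues(s['tool_rot'])[0]; X=s['position']+R@[0,0,d]
    H=np.array([.4990,-.2658,.069]); e=X-H; a=np.array([.843,.538,0]); b=np.array([-.538,.843,0])
    f=s['wrist_force']
    print('t',s['clock'],'tip s %.1f x %.1f z %.1f mm'%(e@a*1e3,e@b*1e3,e[2]*1e3),'tilt %.3f side %.3f'%(R[:,2]@a,R[:,2]@b),'F s %.1f x %.1f z %.1f'%(f@a,f@b,f[2]),s['position'].round(4),s['ft_torque'].round(2),s['width'],s['finger_force'])
    return X,H
E
python3 - <<'E'
from tip import *
X,H=rep()
i=cam('wrist'); save(i,'w4.png')
for Y in (X,H):
    c=i['R'].T@(Y-i['t']); print(i['cx']+i['f']*c[0]/-c[2],i['cy']+i['f']*c[1]/c[2])
cv2.imwrite('pics/w4c.png',cv2.resize(i['pixels'][190:310,240:400,::-1],None,fx=5,fy=5,interpolation=cv2.INTER_CUBIC))
E
```

```text
t 7.4 tip s 5.5 x 1.2 z 17.2 mm tilt 0.119 side 0.003 F s -0.4 x 0.2 z -0.8 [ 0.4796 -0.2776  0.3216] [-0.05  0.13  0.02] 0.020706349493530386 49.04099106788635
317.8528054536441 255.58541651287112
306.28936104873253 248.02878600091233
```

View pics/w4c.png

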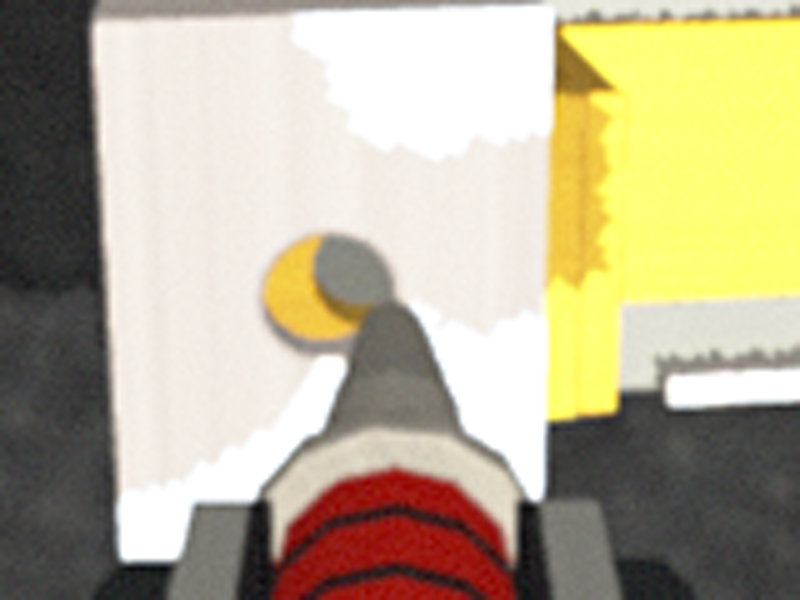

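The hole is at crop (328,292) → pixel (305.2,248.0), and the tip's end is at crop (396,322) → pixel (318.8,254). I'll work out the gap by rays.

Run:
```python
from tip import *
X,H=rep(); i=cam('wrist')
a=np.array([.843,.538,0]); b=np.array([-.538,.843,0])
h=ray(i,305.2,248.0,.069)
for z in (.0855,.0865):
  t=ray(i,318.7,254.2,z); print(h,t,'s',(t-h)@a*1e3,'x',(t-h)@b*1e3)
print('rep vs', (X-h)@a*1e3,(X-h)@b*1e3)
```

```text
t 7.45 tip s 5.8 x 0.3 z 17.9 mm tilt 0.119 side 0.001 F s 0.2 x -0.3 z -0.9 [ 0.4801 -0.278   0.3222] [-0.02  0.07  0.01] 0.020723225663210394 49.041616916656494
[ 0.4993352  -0.26693397  0.069     ] [ 0.50410948 -0.26178726  0.0855    ] s 6.793655283154074 x 1.7701167819949712
[ 0.4993352  -0.26693397  0.069     ] [ 0.50379599 -0.26152415  0.0865    ] s 6.670938148503891 x 2.1605765031952164
rep vs 6.123798074594353 1.4220725200903968
```

Emit:
jog_arm(twist=[[0,0,0],[0,0,0],[0,0,0],[0,0,0],[0,0,0],[0,0,0],[0,0,0]], offset=[[-0.0012,-0.0025,-0.0003],[0,-0.0008,0.007],[0,-0.0007,0.006],[0,-0.0004,0.003],[0,-0.0002,0.002],[0,-0.0002,0.002],[0,0,0]], grip=[1,1,1,1,1,1,1])

```text
clock: 8.2
position: [0.4786, -0.281, 0.3016]
tool_rot: [1.478, 2.703, 0.162]
wrist_force: [-0.5, -0.0, -0.5]
width: 0.0209
finger_force: 49.0
```

Run:
```python
from tip import *
rep()
i=cam('wrist'); cv2.imwrite('pics/w5c.png',cv2.resize(i['pixels'][190:310,240:400,::-1],None,fx=5,fy=5,interpolation=cv2.INTER_CUBIC))
```

```text
t 8.2 tip s 2.9 x -1.7 z -2.7 mm tilt 0.119 side 0.001 F s -0.5 x 0.3 z -0.5 [ 0.4786 -0.281   0.3016] [-0.04  0.09 -0.07] 0.020896363619283077 49.041189551353455
```

View pics/w5c.png

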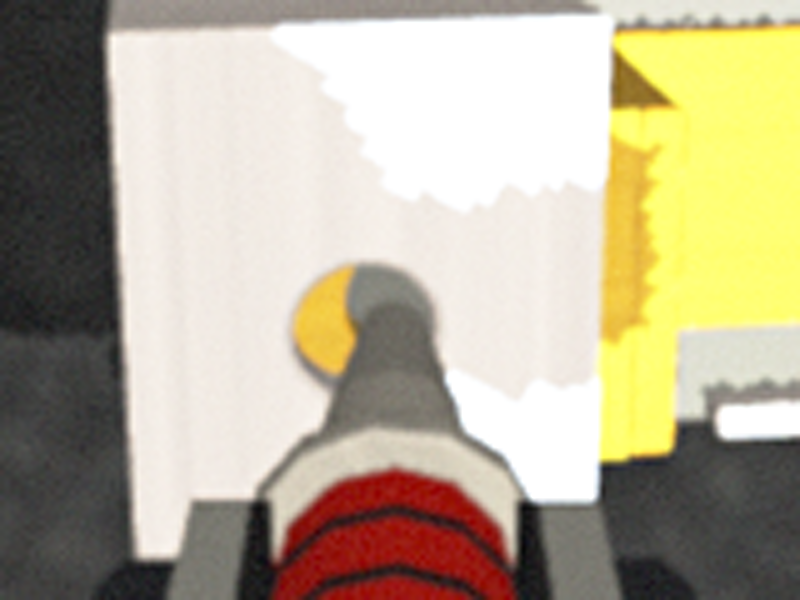

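The tip is entering the mouth at crop (395,322), in a hole centred at (365,328): about 4 mm to the tray's side and centred across. No contact force yet. Continue down.

Emit:
jog_arm(twist=[[0,0,0],[0,0,0],[0,0,0],[0,0,0],[0,0,0]], offset=[[0,-0.0002,0.002],[0,-0.0002,0.002],[0,-0.0002,0.002],[0,0,0],[0,0,0]], grip=[1,1,1,1,1])

```text
clock: 8.75
position: [0.4788, -0.281, 0.2959]
tool_rot: [1.478, 2.702, 0.162]
wrist_force: [-0.4, 0.5, 0.3]
width: 0.0209
finger_force: 49.0
```

Emit:
jog_arm(twist=[[0,0,0],[0,0,0],[0,0,0],[0,0,0]], offset=[[0,-0.0002,0.0015],[0,-0.0002,0.0015],[0,0,0],[0,0,0]], grip=[1,1,1,1])

```text
clock: 9.15
position: [0.4787, -0.281, 0.2928]
tool_rot: [1.478, 2.702, 0.162]
wrist_force: [-0.3, -0.2, -0.9]
width: 0.0208
finger_force: 49.0
```

```bash
python3 -c "
from tip import *
rep()"
```

```text
t 9.15 tip s 3.1 x -1.8 z -11.5 mm tilt 0.120 side 0.000 F s -0.4 x -0.0 z -0.9 [ 0.4787 -0.281   0.2928] [-0.09  0.05 -0.01] 0.02080096751258398 49.00351345539093
```

Emit:
jog_arm(twist=[[0,0,0],[0,0,0],[0,0,0],[0,0,0],[0,0,0]], offset=[[0,-0.0002,0.0015],[0,-0.0002,0.0015],[0,0,0],[0,0,0],[0,0,0]], grip=[1,1,1,1,1])

```text
clock: 9.65
position: [0.4787, -0.281, 0.2898]
tool_rot: [1.478, 2.702, 0.162]
wrist_force: [-0.2, 0.4, -0.3]
width: 0.0212
finger_force: 49.0
```

Emit:
jog_arm(twist=[[0,0,0],[0,0,0],[0,0,0],[0,0,0],[0,0,0]], offset=[[0,-0.0002,0.0015],[0,-0.0002,0.0015],[0,0,0],[0,0,0],[0,0,0]], grip=[1,1,1,1,1])

```text
clock: 10.15
position: [0.4787, -0.2809, 0.2868]
tool_rot: [1.478, 2.702, 0.163]
wrist_force: [0.6, 2.0, -1.3]
width: 0.0209
finger_force: 48.8
```

Emit:
jog_arm(twist=[[0,0,0],[0,0,0],[0,0,0],[0,0,0],[0,0,0]], offset=[[0,-0.0002,0.0015],[0,-0.0002,0.0015],[0,0,0],[0,0,0],[0,0,0]], grip=[1,1,1,1,1])

```text
clock: 10.65
position: [0.4786, -0.281, 0.2837]
tool_rot: [1.478, 2.702, 0.163]
wrist_force: [0.1, 2.8, -0.1]
width: 0.0207
finger_force: 48.8
```

```bash
python3 -c "
from tip import *
rep()"
```

```text
t 10.65 tip s 3.0 x -1.6 z -20.6 mm tilt 0.120 side 0.001 F s 1.6 x 2.3 z -0.1 [ 0.4786 -0.281   0.2837] [ 0.46 -0.05  0.06] 0.02070129587020278 48.83360981941223
```

The tip is through the bracket into the tongue, with a light sideways force toward +x. Ease across by +x.

Emit:
jog_arm(twist=[[0,0,0],[0,0,0],[0,0,0]], offset=[[0.0008,0,0],[0,0,0],[0,0,0]], grip=[1,1,1])

```text
clock: 10.95
position: [0.4784, -0.2805, 0.2838]
tool_rot: [1.477, 2.702, 0.162]
wrist_force: [1.2, 1.8, -1.2]
width: 0.0212
finger_force: 48.9
```

```bash
python3 -c "
from tip import *
rep()"
```

```text
t 10.95 tip s 3.1 x -1.4 z -20.5 mm tilt 0.120 side -0.000 F s 2.0 x 0.9 z -1.2 [ 0.4784 -0.2805  0.2838] [ 0.2  -0.22 -0.  ] 0.021214816530410296 48.85162353515625
```

Emit:
jog_arm(twist=[[0,0,0],[0,0,0],[0,0,0]], offset=[[0.0006,0,0],[0,0,0],[0,0,0]], grip=[1,1,1])

```text
clock: 11.25
position: [0.478, -0.2801, 0.284]
tool_rot: [1.477, 2.702, 0.162]
wrist_force: [0.3, 0.6, -1.3]
width: 0.0212
finger_force: 48.9
```

```bash
python3 -c "
from tip import *
rep()"
```

```text
t 11.25 tip s 3.0 x -0.9 z -20.3 mm tilt 0.120 side -0.001 F s 0.6 x 0.3 z -1.3 [ 0.478  -0.2801  0.284 ] [-0.01 -0.1  -0.04] 0.02115122479384682 48.866318464279175
```

Emit:
jog_arm(twist=[[0.01,0,0],[0.01,0,0],[0,0,0],[0,0,0]], offset=[[0,0.0019,0.0013],[0,0.0019,0.0013],[0,0,0],[0,0,0]], grip=[1,1,1,1])

```text
clock: 11.65
position: [0.4817, -0.2776, 0.2817]
tool_rot: [1.482, 2.712, 0.136]
wrist_force: [1.4, 1.3, -0.3]
width: 0.0211
finger_force: 48.9
```

```bash
python3 -c "
from tip import *
rep()"
```

```text
t 11.65 tip s 2.7 x -0.6 z -23.2 mm tilt 0.100 side -0.000 F s 1.9 x 0.4 z -0.3 [ 0.4817 -0.2776  0.2817] [ 0.15 -0.42  0.02] 0.02112411144955701 48.94331753253937
```

Emit:
jog_arm(twist=[[0.01,0,0],[0.01,0,0],[0,0,0],[0,0,0]], offset=[[0,0.0019,0.0013],[0,0.0019,0.0013],[0,0,0],[0,0,0]], grip=[1,1,1,1])

```text
clock: 12.05
position: [0.4849, -0.2754, 0.2793]
tool_rot: [1.487, 2.721, 0.109]
wrist_force: [2.9, 2.3, -0.2]
width: 0.021
finger_force: 49.1
```

```bash
python3 -c "
from tip import *
rep()"
```

```text
t 12.05 tip s 1.9 x -0.4 z -25.9 mm tilt 0.080 side 0.000 F s 3.7 x 0.4 z -0.2 [ 0.4849 -0.2754  0.2793] [ 0.22 -0.51  0.02] 0.021031258556406866 49.054330587387085
```

Emit:
jog_arm(twist=[[0.01,0,0],[0.01,0,0],[0,0,0],[0,0,0]], offset=[[0,0.002,0.0015],[0,0.002,0.0015],[0,0,0],[0,0,0]], grip=[1,1,1,1])

```text
clock: 12.45
position: [0.4884, -0.2731, 0.2766]
tool_rot: [1.492, 2.731, 0.082]
wrist_force: [3.1, 1.9, -0.9]
width: 0.021
finger_force: 49.1
```

```bash
python3 -c "
from tip import *
rep()"
```

```text
t 12.45 tip s 1.3 x -0.4 z -29.0 mm tilt 0.060 side 0.000 F s 3.6 x -0.0 z -0.9 [ 0.4884 -0.2731  0.2766] [ 0.39 -0.55 -0.04] 0.02102349782464656 49.064122438430786
```

Emit:
jog_arm(twist=[[0.01,0,0],[0.01,0,0],[0,0,0],[0,0,0]], offset=[[0,0.002,0.0015],[0,0.002,0.0015],[0,0,0],[0,0,0]], grip=[1,1,1,1])

```text
clock: 12.85
position: [0.4919, -0.2709, 0.2738]
tool_rot: [1.497, 2.74, 0.055]
wrist_force: [2.6, 2.2, -1.0]
width: 0.0209
finger_force: 49.2
```

```bash
python3 -c "
from tip import *
rep()"
```

```text
t 12.85 tip s 0.7 x -0.4 z -32.0 mm tilt 0.040 side 0.000 F s 3.4 x 0.4 z -1.0 [ 0.4919 -0.2709  0.2738] [ 0.37 -0.52  0.03] 0.020872348286693602 49.183200001716614
```

Emit:
jog_arm(twist=[[0.01,0,0],[0.01,0,0],[0,0,0],[0,0,0]], offset=[[0,0.0021,0.0013],[0,0.0021,0.0013],[0,0,0],[0,0,0]], grip=[1,1,1,1])

```text
clock: 13.25
position: [0.4954, -0.2686, 0.2714]
tool_rot: [1.502, 2.748, 0.027]
wrist_force: [2.5, 1.4, 0.3]
width: 0.0208
finger_force: 49.3
```

```bash
python3 -c "
from tip import *
rep()"
```

```text
t 13.25 tip s 0.1 x -0.4 z -34.6 mm tilt 0.020 side 0.000 F s 2.9 x -0.2 z 0.3 [ 0.4954 -0.2686  0.2714] [ 0.4  -0.48  0.08] 0.020796049135604608 49.3138325214386
```

Emit:
jog_arm(twist=[[0.01,0,0],[0.01,0,0],[0,0,0],[0,0,0]], offset=[[0,0.0021,0.0013],[0,0.0021,0.0013],[0,0,0],[0,0,0]], grip=[1,1,1,1])

```text
clock: 13.65
position: [0.4989, -0.2663, 0.2688]
tool_rot: [-1.506, -2.756, 0.001]
wrist_force: [1.0, 2.3, 0.7]
width: 0.0209
finger_force: 49.4
```

```bash
python3 -c "
from tip import *
rep()"
```

```text
t 13.65 tip s -0.5 x -0.3 z -37.2 mm tilt -0.001 side 0.000 F s 2.0 x 1.4 z 0.7 [ 0.4989 -0.2663  0.2688] [ 0.43 -0.29 -0.  ] 0.020903296683244917 49.41577970981598
```

Upright at 37 mm deep with small forces. Go straight down in small steps.

Emit:
jog_arm(twist=[[0,0,0],[0,0,0],[0,0,0],[0,0,0],[0,0,0]], offset=[[0.0003,0,0.001],[0,0,0.001],[0,0,0.001],[0,0,0],[0,0,0]], grip=[1,1,1,1,1])

```text
clock: 14.15
position: [0.4987, -0.2662, 0.2659]
tool_rot: [-1.507, -2.756, 0.0]
wrist_force: [1.6, 0.3, 0.2]
width: 0.0206
finger_force: 49.4
```

```bash
python3 -c "
from tip import *
rep()"
```

```text
t 14.15 tip s -0.5 x -0.2 z -40.1 mm tilt -0.000 side -0.000 F s 1.5 x -0.6 z 0.2 [ 0.4987 -0.2662  0.2659] [ 0.34 -0.45  0.01] 0.02063426874032556 49.4150447845459
```

Emit:
jog_arm(twist=[[0,0,0],[0,0,0],[0,0,0],[0,0,0],[0,0,0]], offset=[[0,0,0.001],[0,0,0.001],[0,0,0.001],[0,0,0],[0,0,0]], grip=[1,1,1,1,1])

```text
clock: 14.65
position: [0.4987, -0.2662, 0.2628]
tool_rot: [-1.507, -2.756, 0.0]
wrist_force: [1.2, 0.3, 0.2]
width: 0.0207
finger_force: 49.5
```

```bash
python3 -c "
from tip import *
rep()"
```

```text
t 14.65 tip s -0.4 x -0.1 z -43.2 mm tilt -0.000 side 0.000 F s 1.2 x -0.4 z 0.2 [ 0.4987 -0.2662  0.2628] [ 0.27 -0.39 -0.03] 0.02068935984407051 49.45655822753906
```

Emit:
jog_arm(twist=[[0,0,0],[0,0,0],[0,0,0],[0,0,0],[0,0,0]], offset=[[0,0,0.001],[0,0,0.001],[0,0,0.001],[0,0,0],[0,0,0]], grip=[1,1,1,1,1])

```text
clock: 15.15
position: [0.4987, -0.2662, 0.2599]
tool_rot: [-1.507, -2.756, 0.0]
wrist_force: [2.0, 0.3, 0.3]
width: 0.021
finger_force: 49.5
```

Emit:
jog_arm(twist=[[0,0,0],[0,0,0],[0,0,0],[0,0,0],[0,0,0]], offset=[[0,0,0.001],[0,0,0.001],[0,0,0.001],[0,0,0],[0,0,0]], grip=[1,1,1,1,1])

```text
clock: 15.65
position: [0.4987, -0.2662, 0.2568]
tool_rot: [-1.507, -2.756, 0.0]
wrist_force: [0.5, 1.2, 0.2]
width: 0.0207
finger_force: 49.5
```

```bash
python3 -c "
from tip import *
rep()"
```

```text
t 15.65 tip s -0.4 x -0.1 z -49.2 mm tilt -0.000 side 0.000 F s 1.1 x 0.8 z 0.2 [ 0.4987 -0.2662  0.2568] [ 0.18 -0.34  0.11] 0.02067960655621326 49.45802450180054
```

Emit:
jog_arm(twist=[[0,0,0],[0,0,0],[0,0,0],[0,0,0],[0,0,0],[0,0,0]], offset=[[0,0,0.001],[0,0,0.001],[0,0,0.0005],[0,0,0.0005],[0,0,0],[0,0,0]], grip=[1,1,1,1,1,1])

```text
clock: 16.25
position: [0.4987, -0.2661, 0.2548]
tool_rot: [1.507, 2.756, -0.0]
wrist_force: [0.5, 1.1, 7.9]
width: 0.0206
finger_force: 50.0
```

Emit:
jog_arm(twist=[[0,0,0],[0,0,0],[0,0,0],[0,0,0]], offset=[[0,0,0.0005],[0,0,0.0005],[0,0,0],[0,0,0]], grip=[1,1,1,1])

```text
clock: 16.65
position: [0.4986, -0.2661, 0.2548]
tool_rot: [1.507, 2.756, -0.0]
wrist_force: [-1.9, 3.4, 14.1]
width: 0.0209
finger_force: 50.7
```

The collar has apparently met the stop, at 14 N. Ease off a little and check the collar's height from depth.

Emit:
jog_arm(twist=[[0,0,0],[0,0,0]], offset=[[0,0,-0.0008],[0,0,0]], grip=[1,1])

```text
clock: 16.85
position: [0.4987, -0.2661, 0.2548]
tool_rot: [1.507, 2.756, -0.0]
wrist_force: [-1.0, 2.2, 9.7]
width: 0.0209
finger_force: 49.9
```

Run:
```python
from tip import *
rep(); i=cam('wrist'); P=cloud(i); hsv=cv2.cvtColor(i['pixels'],cv2.COLOR_RGB2HSV); np.save('w6.npy',i['pixels'])
b=np.array([-.538,.843,0]); H=np.array([.499,-.2658,0])
for v in range(250,360,3): print(v,P[v,318,2].round(4),'x',((P[v,318]-H)@b*1e3).round(1),hsv[v,318],end=' | ')
z=P[...,2]; q=z[200:250,290:345]; print('plate',np.median(q))
```

```text
t 16.85 tip s -0.4 x -0.2 z -51.2 mm tilt 0.000 side -0.001 F s 0.3 x 2.4 z 9.7 [ 0.4987 -0.2661  0.2548] [0.42 0.02 0.  ] 0.02089359573984856 49.9067759513855
250 0.0722 x 23.9 [ 15  10 246] | 253 0.0713 x 22.1 [ 15  12 246] | 256 0.0724 x 21.1 [ 13  12 246] | 259 0.0716 x 19.3 [ 14  11 245] | 262 0.0709 x 17.6 [ 11  11 245] | 265 0.0723 x 16.7 [ 15  12 245] | 268 0.0709 x 14.7 [ 18  14 245] | 271 0.0713 x 13.4 [ 16  16 235] | 274 0.0741 x 13.2 [ 24  32 128] | 277 0.0758 x 12.5 [ 20  33 224] | 280 0.0768 x 11.5 [ 23  27 215] | 283 0.0768 x 10.0 [  6  87 168] | 286 0.0805 x 10.4 [  3 238 154] | 289 0.0829 x 10.2 [  3 234 155] | 292 0.0873 x 11.0 [178 127  58] | 295 0.0885 x 10.3 [  2 245 157] | 298 0.0909 x 10.2 [  1 213 159] | 301 0.0947 x 10.9 [  1 228 153] | 304 0.0967 x 10.7 [173 118  56] | 307 0.0986 x 10.4 [  1 223 159] | 310 0.1004 x 10.1 [  1 255 154] | 313 0.1033 x 10.5 [  0 227 157] | 316 0.1055 x 10.6 [  0 166  72] | 319 0.1073 x 10.4 [  0 209 127] | 322 0.1099 x 10.8 [  2 239 157] | 325 0.1119 x 10.8 [  1 216 163] | 328 0.1143 x 11.1 [  2 223 159] | 331 0.1145 x 10.1 [  2 223 160] | 334 0.1178 x 11.1 [179 218 157] | 337 0.1175 x 9.7 [  1 224 166] | 340 0.1187 x 9.4 [  0 219 234] | 343 0.1197 x 8.9 [  1 226 248] | 346 0.1201 x 8.0 [  2 228 246] | 349 0.1202 x 6.9 [  3 249 245] | 352 0.1206 x 6.0 [  3 251 244] | 355 0.1202 x 4.6 [  3 253 243] | 358 0.1208 x 3.8 [  4 255 244] | plate 0.07062310895354985
```

The collar's top is 5.5 mm above the plate and the handle's top 49 mm above it, so the collar is seated. Release and go up.

Emit:
jog_arm(twist=[[0,0,0],[0,0,0],[0,0,0],[0,0,0],[0,0,0],[0,0,0],[0,0,0],[0,0,0]], offset=[[0,0,-0.0008],[0,0,0],[0,0,0],[0,0,0],[0,0,0],[0,0,0],[0,0,0],[0,0,0]], grip=[1,-0.4,-0.4,-0.4,-0.4,-0.4,-0.4,-0.4])

```text
clock: 17.7
position: [0.4988, -0.2662, 0.2546]
tool_rot: [-1.507, -2.756, 0.0]
wrist_force: [-0.8, 0.3, 0.4]
width: 0.06
finger_force: 0.0
```

Emit:
jog_arm(twist=[[0,0,0],[0,0,0],[0,0,0],[0,0,0],[0,0,0],[0,0,0],[0,0,0],[0,0,0]], offset=[[0,0,-0.01],[0,0,-0.02],[0,0,-0.03],[0,0,-0.03],[0,0,-0.03],[0,0,0],[0,0,0],[0,0,0]], grip=[-0.4,-0.4,-0.4,-0.4,-0.4,-0.4,-0.4,-0.4])

```text
clock: 18.5
position: [0.4982, -0.2658, 0.374]
tool_rot: [-1.506, -2.755, -0.0]
wrist_force: [0.1, -0.8, -0.7]
width: 0.0598
finger_force: 0.0
```

Run:
```python
from tip import *
rep(); i=cam('wrist'); P=cloud(i); hsv=cv2.cvtColor(i['pixels'],cv2.COLOR_RGB2HSV)
z=P[...,2]; D=np.hypot(P[...,0]-.499,P[...,1]+.266)
red=((hsv[...,0]<8)|(hsv[...,0]>172))&(hsv[...,1]>170)&(D<.05); q=P[red]; h=np.percentile(q[:,2],85); t=q[abs(q[:,2]-h)<.003]
print('top',h,((t.max(0)+t.min(0))/2).round(4)); q=P[(D<.035)&(abs(z-.07)<.004)&(hsv[...,1]<60)]; print('plate',np.median(q[:,2]))
ys,xs=np.nonzero(red); cy,cx=int(ys.mean()),int(xs.mean()); y0,x0=max(cy-75,0),max(cx-100,0)
cv2.imwrite('pics/w7.png',cv2.resize(i['pixels'][y0:y0+150,x0:x0+200,::-1],(800,600),interpolation=cv2.INTER_CUBIC))
```

```text
t 18.5 tip s -0.8 x 0.7 z 68.0 mm tilt -0.001 side 0.001 F s -0.4 x -0.7 z -0.7 [ 0.4982 -0.2658  0.374 ] [ 0.02 -0.04  0.01] 0.05975139796748659 0.0
top 0.1208982128212406 [ 0.4977 -0.2656  0.1204]
plate 0.071363643967563
```

View pics/w7.png

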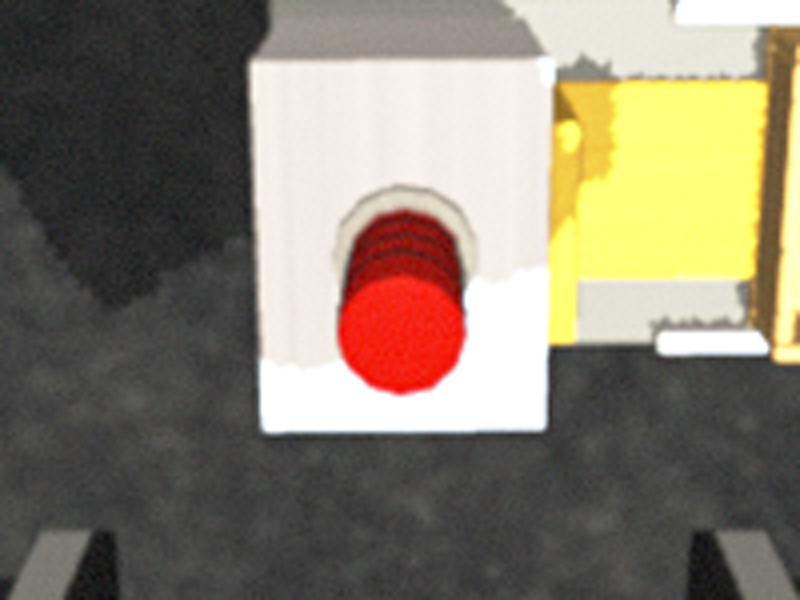

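The pin stands upright in the bracket, with its collar flat at crop (404,240) and its handle top at (402,335), 49 mm above the plate. The fingers are clear, so I'll hand it in.

```bash
python3 -c "
from plant import r
print(r.job_done())"
```

```text
the job is handed in; nothing more can be done
None
```

The red pin is through both holes with its collar down on the bracket, released and standing upright. The wrist force read about 14 N at its highest (28 N allowed), and I handed the job in at about 18.5 s; the hand-in gave no verdict.

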